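# Seat the sound control unit in the bench tester

## Robot

A 6-joint arm with a two-finger parallel gripper is mounted at the origin on the work surface. World frame = base frame: x ahead of the robot, y to its left, z up, the work surface at z = 0. Lengths are in m, angles in rad, forces in N, time in s.
With the tool pointing down it reaches from about 0.3 to 1 m from the base axis. Payload 5.1 kg.
Tool frame: the origin (TCP) lies midway between the tips of the shut fingers; the grasp point (between the pads) lies manip.hold_point_z behind it (manip.hold_point_z is the distance from the TCP to the grasp point, in m); x points along the fingers, z is the direction in which the jaws open and shut, and the axes are right-handed (so a half turn about x gives the same grasp; the last joint's range is limited). The gripper opens to 95 mm and grips with 3 to 60 N. Pads are 20 mm wide; open, the fingers measure 119 mm over their backs; the gripper's body (75 mm by 180 mm) begins 59 mm behind the grasp point.
Start: joints at [1.065, 0.124, 1.65, -0, 1.367, -0.083], TCP at [0.267, 0.593, 0.215] pointing down, gripper open.
Joint ranges: [-2.61, 2.61], [-1.02, 2.33], [0.03, 2.71], [-1.35, 4.49], [0.32, 2.68], [-2.91, 2.91]. Speed limits (rad/s): [2.57, 2.57, 3.14, 3.14, 3.14, 3.14].

## Interface

Orientations are given as [roll, pitch, yaw] about the fixed x, y, z axes, in that order (R = Rz(yaw) Ry(pitch) Rx(roll)).
In Python, from workcell import manip gives the robot as it stands.
- The arm moves only by the tool step_arm, never from a script. Its argument "series" is a list of rows, each a list of 5 numbers: the shift along the tool's x, y, z in mm, then the turn about the tool's x in degrees, then the opening in per cent of the stroke, from 0 (shut) to 100 (fully open). In form: [[dx, dy, dz, turn, fingers], ...]. A call has exactly 8 rows; each row is the pose to reach, as a shift and turn from the pose measured when the call began, along the tool's axes at that moment; what a row does not reach only later rows make up. A row lasts 1/12 s, in which the tool goes at most 41.7 mm and 7.16 degrees, less where a joint would pass 70% of its speed; a pose out of reach is approached as far as the arm can. A call with a gripper value outside its range is refused whole. The fingers move at their own pace and stop on an object; "grip_force" is the grip in N (left out, the last holds). Time passes only in rows, so rows that repeat a pose let the fingers close, or fill a call up. It gives the time, the measured TCP pose, the force and the opening at its end, in the units of the state.
- manip.read_state(): the state, without advancing time (a new reading comes with each control period).
- manip.snapshot(name): name is "scene" or "top" or "wrist"; returns a dict with "pixels" (420x560x3 uint8, blue, green, red), "K" (3x3 intrinsics, pixels), "world_from_camera" (4x4, takes a point from camera to world coordinates). Camera axes: x right, y up, looking along -z (the intrinsics and any distortion apply to the point x, -y, -z); pixel columns grow to the right and rows downward; lengths in m; the calibration is good to about 2 mm. A picture is of the moment at which its call begins. There is no depth.
- manip.hand_in(): hands the job in, once; it reports no verdict.
The state is a dict: "time": time; "q": joint angles; "qvel": joint speeds; "effort": joint torques, N m; "tool_pos": TCP position; "ee_rot": TCP orientation; "ft_force": force on the tool from outside, world axes, zero at the start; "wrist_torque": the same for the moment, N m; "finger_gap": opening from 0.0 (shut) to 1.0 (fully open).
Only numpy, scipy, OpenCV 4.12 (cv2) and the standard library are available. Lean on these libraries where they do the work, as an engineer would, in place of code of your own. Each camera call takes 0.05 s, during which the arm holds its last target.

## Task

Take the whole aluminium engine control unit (the upright slab with all its corners) and slide it down, upright, into the slot of the grey bench tester until it stands fully home on the slot's floor; keep hold of it all the way down rather than dropping it in, then let go and clear the gripper. Leave the unit with the broken-off corner standing where it is.

Things in the scene. Friction and masses are not known exactly. Their poses are not given: they have to be found in the camera images.
- ecu_center (a point): Whole engine control unit: a rectangular aluminium slab standing loose on its long edge, 24 mm thick (x), 100 wide (y), 90 high (z, up), 0.2-0.45 kg, thin dark lines low on both faces. Point: its centre, 45 mm above its foot. Pinch it across the thickness near the top, fingertips at most 40 mm below its top edge, to stay clear of the tester. Goes in the slot either way round.
- slot_floor (a point): Slot in the tester, a fixed grey block 60 x 140 mm. Point: middle of the slot's floor, 8 mm above the counter; x across, y along the slot, z up. Slot 30 x 108 mm, 27 deep; above it a flared steel mouth 20 mm high widens to 48 x 126 mm at the rim (55 mm above the counter). Console 30 mm high (knobs to 40) on its +x side. Seated, the unit's centre is 45 mm above this point.
- broken_center (a point): Broken control unit, to be left alone: the same slab (24 x 100 x 90 mm, standing loose on its long edge), but with one upper corner, 44 mm wide and 35 high, broken off (at its +y end), showing black inside. Point: 45 mm above the middle of its foot; x across its thickness, y along its width.

How it is judged:
On the way:
1. the whole unit is lowered into the slot while still held (its foot within 15 mm of the slot's floor) (contact force between the fingers and ecu above 0.5 N and horizontal distance between ecu_center and slot_floor below 0.015 m and z of ecu_center in the frame of slot_floor below 0.06 m), for 0.05 s.
At the end, for the whole second after the job is handed in: The whole unit stands at rest and upright (within 11 degrees) in the tester's slot, along it within 10 degrees, its centre within 12 mm of the slot's middle seen from above and within 5 mm of its seated height; the broken unit still stands upright within 30 mm of where it was (horizontal distance between ecu_center and slot_floor below 0.012 m and z of ecu_center in the frame of slot_floor between 0.04 and 0.05 m and angle between each of ecu_center, broken_center's own z axis and vertical below 0.2 rad and angle between the y axis of ecu_center and the y axis of slot_floor, either way round below 0.18 rad and linear speed of ecu below 0.02 m/s and distance of broken_center from where it was at the start of the episode below 0.03 m); the robot touches nothing.
It fails at once if the broken unit is pushed over (angle between broken_center's own z axis and vertical above 0.5 rad).
It also fails if it takes over 40 s, if anything falls off the work surface, if the arm or the gripper's body presses on something with over 40 N, if the wrist force passes 120 N, or if a joint passes its speed limit or range.

## Working session

There is one attempt and no reset: what is moved stays moved. The work goes in short steps, Python scripts to look and compute and a tool call to move; the robot and the scene stay as the last step left them, time stands still between calls to the robot, and variables do not carry over. Pictures are saved under pics/ and viewed, and the job is handed in when it is done.

Besides the shell and the picture viewer there is one more tool, called as a command line: name --pt "numbers of a row" for each row, then --argument value for the rest. step_arm: Moves the arm, as the interface text tells. Its arguments: {"type":"object","properties":{"series":{"type":"array","items":{"type":"array","items":{"type":"number"}}},"grip_force":{"type":"number"}},"required":["series"]}

```bash
ls; mkdir -p pics; python3 - <<'E'
from workcell import manip
import cv2
print(manip.read_state()); print(manip.hold_point_z)
for n in ("scene","top","wrist"):
    s=manip.snapshot(n); cv2.imwrite(f"pics/{n}0.png",s["pixels"]); print(n,s["K"],s["world_from_camera"], [k for k in s])
E
```

```text
pics
{'time': 0.0, 'q': array([ 1.06537488e+00,  1.24510525e-01,  1.65166345e+00, -4.96594895e-05,
        1.36752555e+00, -8.26043915e-02]), 'qvel': array([-8.62377956e-05,  1.72246472e-03,  3.72753398e-04,  1.24021954e-03,
        2.21671959e-04, -1.48104983e-03]), 'effort': array([ 1.18120759e-03, -4.17625809e+01, -3.59919870e+01,  7.74355908e-02,
        4.95601189e-02, -1.95447537e-04]), 'tool_pos': array([0.26644178, 0.59216967, 0.2133898 ]), 'ee_rot': array([ 3.08205911,  1.5686889 , -2.05313685]), 'ft_force': array([-0.65232535, -0.25670639, -0.06125342]), 'wrist_torque': array([ 0.02199028, -0.00907995,  0.02981157]), 'finger_gap': 1.0022463034984872}
0.0188
scene [[414.90104092   0.         272.46168334]
 [  0.         414.90104092 205.88098162]
 [  0.           0.           1.        ]] [[ 0.5746805  -0.66434394  0.4779011   0.91659784]
 [ 0.81835296  0.47105628 -0.32924825 -0.24092457]
 [-0.00638424  0.58030432  0.81437469  0.72524111]
 [ 0.          0.          0.          1.        ]] ['pixels', 'K', 'world_from_camera']
top [[436.37127292   0.         285.51488231]
 [  0.         436.37127292 199.94124898]
 [  0.           0.           1.        ]] [[-0.02757732  0.98441386 -0.17369179  0.38798054]
 [-0.99957305 -0.02883479 -0.00471999  0.02845282]
 [-0.00965479  0.17348747  0.98478875  0.81516045]
 [ 0.          0.          0.          1.        ]] ['pixels', 'K', 'world_from_camera']
wrist [[302.3345695    0.         278.00974176]
 [  0.         302.3345695  214.61100072]
 [  0.           0.           1.        ]] [[ 0.41030642 -0.87962306 -0.24064894  0.19905149]
 [ 0.91194648  0.39532783  0.10986136  0.62292626]
 [-0.00150136 -0.26453578  0.9643747   0.3838237 ]
 [ 0.          0.          0.          1.        ]] ['pixels', 'K', 'world_from_camera']
```

View pics/scene0.png

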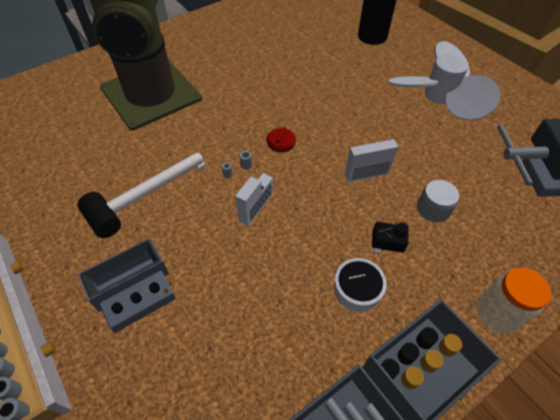

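View pics/top0.png

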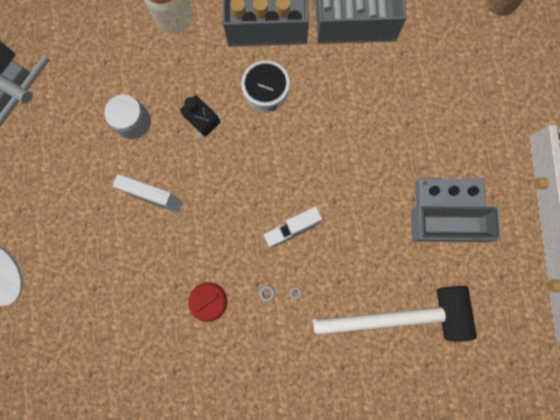

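View pics/wrist0.png

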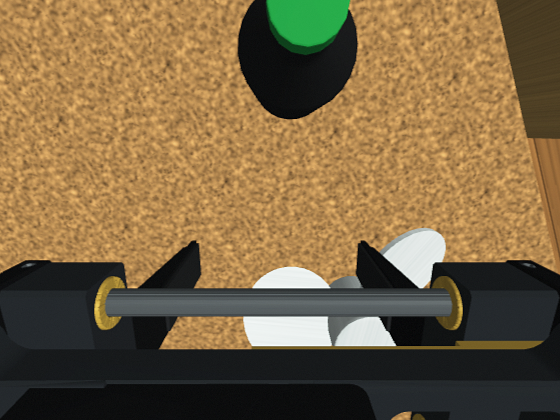

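The top view shows the whole unit around (145,191), the broken unit at (293,227) with a black corner, and the tester at (455,222) with its console at (452,190). I'll enlarge these to measure edges.

```bash
python3 - <<'E'
import cv2,numpy as np
t=cv2.imread("pics/top0.png"); s=cv2.imread("pics/scene0.png")
f=lambda im,x,y,w,h,k: cv2.resize(im[y:y+h,x:x+w],None,fx=k,fy=k,interpolation=cv2.INTER_CUBIC)
cv2.imwrite("pics/t_ecu.png",np.vstack([f(t,100,165,100,55,7)]))
cv2.imwrite("pics/t_slot.png",f(t,400,170,110,80,7))
cv2.imwrite("pics/s_ecu.png",f(s,335,130,80,60,8))
cv2.imwrite("pics/s_slot.png",f(s,70,235,110,80,7))
E
```

```text
(no output)
```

View pics/t_ecu.png

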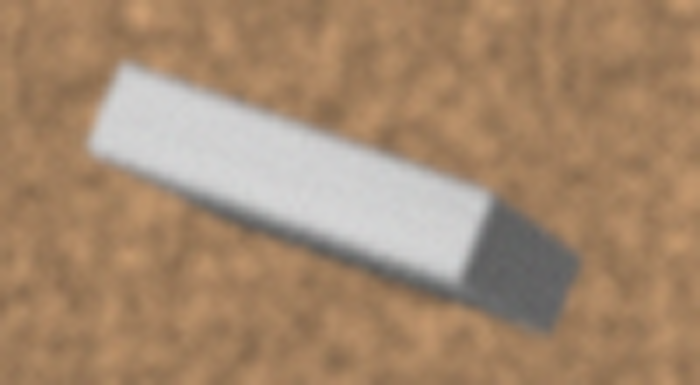

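View pics/t_slot.png

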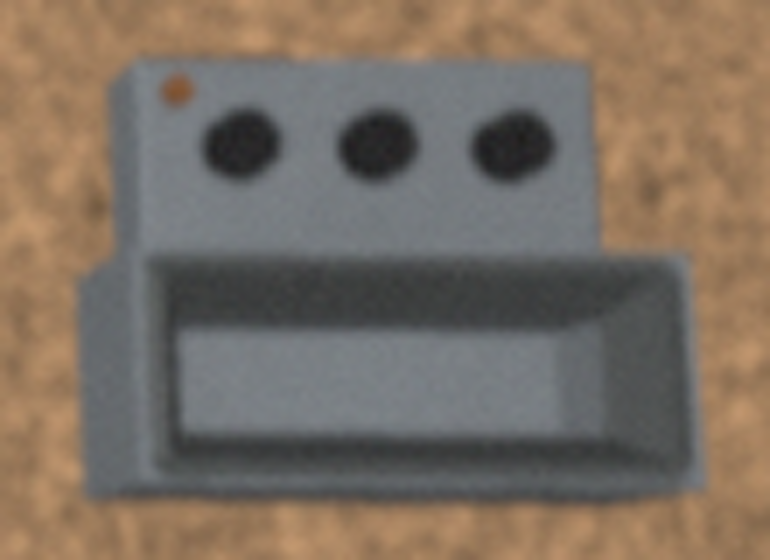

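View pics/s_ecu.png

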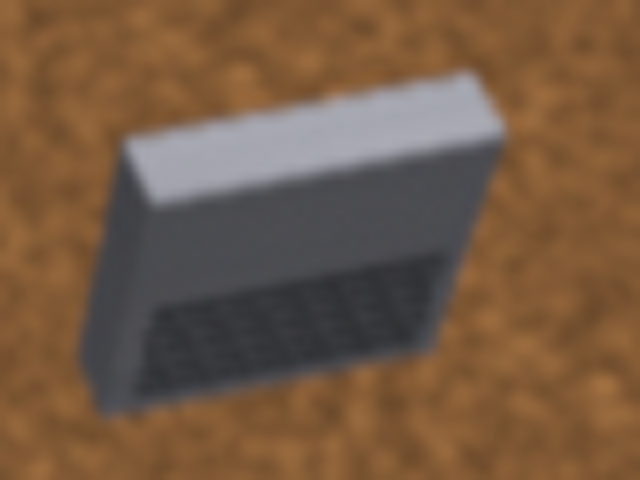

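View pics/s_slot.png

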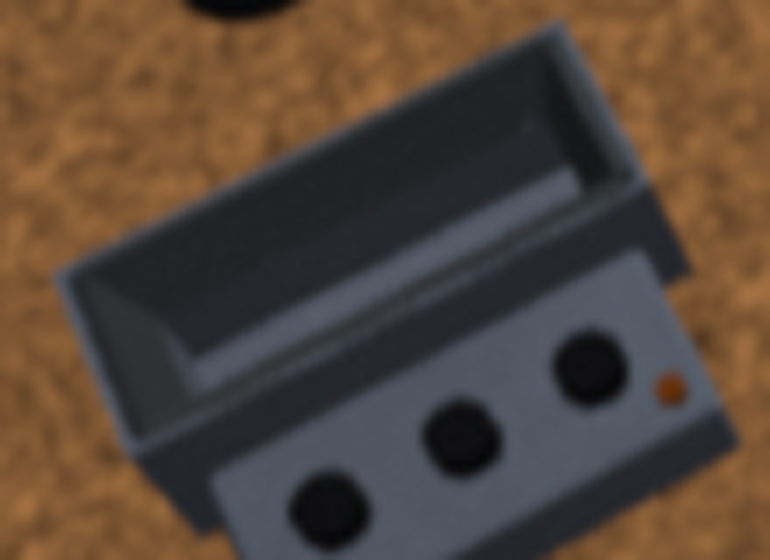

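```bash
cat > h.py <<'E'
import numpy as np,cv2
from scipy.optimize import least_squares
K={"scene":np.array([[414.901,0,272.462],[0,414.901,205.881],[0,0,1]]),"top":np.array([[436.371,0,285.515],[0,436.371,199.941],[0,0,1]])}
W={"scene":np.array([[ 0.5746805,-0.66434394,0.4779011,0.91659784],[0.81835296,0.47105628,-0.32924825,-0.24092457],[-0.00638424,0.58030432,0.81437469,0.72524111],[0,0,0,1]]),
"top":np.array([[-0.02757732,0.98441386,-0.17369179,0.38798054],[-0.99957305,-0.02883479,-0.00471999,0.02845282],[-0.00965479,0.17348747,0.98478875,0.81516045],[0,0,0,1]])}
def proj(c,P,Kc=None,Wc=None):
    Kc=K[c] if Kc is None else Kc; Wc=W[c] if Wc is None else Wc
    p=(np.atleast_2d(P)-Wc[:3,3])@Wc[:3,:3]; p=p*[1,-1,-1]; q=p@Kc.T
    return q[:,:2]/q[:,2:]
def place(x,y,th,L):
    L=np.atleast_2d(np.array(L,float)); c,s=np.cos(th),np.sin(th)
    return np.c_[x+c*L[:,0]-s*L[:,1], y+s*L[:,0]+c*L[:,1], L[:,2]]
def crop(u,x0,y0,k): return (np.array(u,float)+.5)/k-.5+[x0,y0]
def fit(obs,x0):  # obs: list (cam, local pts, pix)
    f=lambda v: np.concatenate([(proj(c,place(*v,L))-p).ravel() for c,L,p in obs])
    r=least_squares(f,x0,loss="soft_l1"); return r.x,f(r.x).reshape(-1,2)
E
python3 - <<'E'
from h import *
np.set_printoptions(precision=4,suppress=True)
# ecu: local x thick, y width ; yaw: y axis leftwards in top image
a,b,h=.012,.05,.09
T=[(a,b,h),(a,-b,h),(-a,-b,h),(-a,b,h),(a,-b,0),(-a,-b,0)]
tp=crop([(127,62),(493,192),(465,285),(90,150),(581,262),(550,332)],100,165,7)
# scene: camera at -y side, x right~ (.57,.82): match by nearest later
S=[(-a,-b,h),(-a,b,h),(a,b,h),(a,-b,h),(a,-b,0),(a,b,0),(-a,-b,0)]
sp=crop([(125,143),(472,70),(505,132),(155,205),(105,412),(433,350),(82,365)],335,130,8)
for o in ([("top",T,tp)],[("scene",S,sp)],[("top",T,tp),("scene",S,sp)]):
    v,r=fit(o,[.4,.3,-.3]); print(v,np.degrees(v[2]),np.abs(r).max()); 
print(r)
A,B,H=.03,.07,.055
T=[(A,B,H),(A,-B,H),(-A,-B,H),(-A,B,H),(-A,B,0),(.024,-.063,H),(-.024,-.063,H)]
tp=crop([(142,258),(690,255),(704,490),(142,492),(90,497),(680,262),(686,470)],400,170,7)
S=[(-A,-B,H),(-A,B,H),(A,B,H),(A,-B,H)]
sp=crop([(60,275),(562,22),(648,180),(130,452)],70,235,7)
for o in ([("top",T,tp)],[("scene",S,sp)],[("top",T,tp),("scene",S,sp)]):
    v,r=fit(o,[.4,-.3,0]); print(v,np.degrees(v[2]),np.abs(r).max()); 
print(r)
E
```

```text
[ 0.5418  0.277  -0.3717] -21.29505671919983 1.1071023926758556
[ 0.5419  0.2768 -0.3458] -19.81325907312899 1.6977924550409966
[ 0.5418  0.277  -0.3628] -20.78517366368427 1.3550114980561716
[[-0.9418 -0.2114]
 [ 0.9034 -0.0277]
 [-0.372  -0.1277]
 [-1.1655  0.1884]
 [ 1.0386 -0.9599]
 [ 0.8175  0.8523]
 [-0.6036 -0.692 ]
 [ 0.4656 -0.2805]
 [ 1.0721 -0.0367]
 [-0.25   -0.1806]
 [-0.1678  1.355 ]
 [ 0.4821  0.421 ]
 [-0.9878 -0.7818]]
[ 0.4733 -0.2714 -0.0325] -1.8593840079052601 1.9577672637381625
[ 0.4754 -0.2705 -0.0385] -2.203409821143183 1.1466652600054488
[ 0.474  -0.2711 -0.0371] -2.126144742414984 1.732049726266638
[[-1.0174 -1.6763]
 [ 0.6589 -0.6237]
 [ 1.2637 -0.0204]
 [ 0.4841 -1.0092]
 [-0.7968  0.8095]
 [-1.6665  1.7203]
 [-0.4842 -0.6578]
 [-1.732  -0.7729]
 [-0.3689 -1.421 ]
 [ 0.5019 -0.3271]
 [-0.7898  0.5784]]
```

Both cameras agree within 2 mm: the unit is at (0.542, 0.277) with yaw −21°, and the slot is at (0.474, −0.271) with yaw −2°. Reach and sizes are consistent too. Next I'll work out the shifts.

```bash
cat > go.py <<'E'
import numpy as np
from scipy.spatial.transform import Rotation as Ro
from workcell import manip
def go(target,yaw_deg):
    s=manip.read_state(); R=Ro.from_euler("xyz",s["ee_rot"]).as_matrix()
    d=R.T@(np.array(target)-s["tool_pos"])*1000
    z=R[:,2]; cur=np.degrees(np.arctan2(z[1],z[0])); 
    # turn +about tool x (down) = -yaw
    t=-( (yaw_deg-cur+90)%180-90)
    print("t",round(s["time"],2),"pos",s["tool_pos"].round(4),"jawyaw",round(cur,2),"tilt",np.degrees(np.arccos(-R[2,0])).round(2),"F",s["ft_force"].round(1),"gap",round(s["finger_gap"],3),"q",s["q"].round(2))
    print("shift mm",d.round(1),"turn",round(t,1)," toolaxes cols\n",R.round(3))
E
python3 -c "
from go import *
go([.5418,.277,.20],-21)"
```

```text
t 0.15 pos [0.2665 0.5923 0.2137] jawyaw 65.77 tilt 0.09 F [-0.9 -0.6  0.4] gap 1.004 q [ 1.07  0.12  1.65  0.    1.37 -0.08]
shift mm [  13.9 -380.5 -174.6] turn 86.8  toolaxes cols
 [[-0.001 -0.912  0.41 ]
 [-0.001  0.41   0.912]
 [-1.     0.    -0.002]]
```

step_arm --pt "0 -30 -14 7 100" --pt "0 -62 -28 14 100" --pt "0 -96 -44 21 100" --pt "0 -130 -60 28 100" --pt "0 -164 -75 35 100" --pt "0 -198 -91 42 100" --pt "0 -232 -106 49 100" --pt "0 -266 -122 56 100"

```text
time: 0.82
tool_pos: [0.4598, 0.3703, 0.2136]
ee_rot: [-2.323, 1.569, -2.158]
ft_force: [0.4, 0.0, 0.4]
finger_gap: 0.999
```

```bash
python3 -c "
from go import *
go([.5418,.277,.18],-21)"
```

```text
t 0.82 pos [0.4598 0.3703 0.2136] jawyaw 9.44 tilt 0.1 F [0.4 0.  0.4] gap 0.999 q [ 0.59 -0.    1.79 -0.    1.36  0.42]
shift mm [  33.6 -105.5   65.7] turn 30.4  toolaxes cols
 [[-0.001 -0.164  0.986]
 [-0.002  0.986  0.164]
 [-1.    -0.001 -0.001]]
```

step_arm --pt "0 -20 12 6 100" --pt "0 -45 28 12 100" --pt "10 -75 46 18 100" --pt "20 -95 58 25 100" --pt "33 -105 66 30 100" --pt "33 -105 66 30 100" --pt "33 -105 66 30 100" --pt "33 -105 66 30 100"

```text
time: 1.48
tool_pos: [0.5417, 0.2781, 0.1809]
ee_rot: [-2.003, 1.569, -2.36]
ft_force: [-0.1, -0.3, -1.4]
finger_gap: 0.996
```

```bash
python3 - <<'E'
from go import *
import cv2
go([.5418,.277,.058],-21)
for n in ("wrist","top"):
    s=manip.snapshot(n); cv2.imwrite(f"pics/{n}1.png",s["pixels"])
    if n=="wrist": np.savez("w1.npz",**s)
E
```

```text
t 1.48 pos [0.5417 0.2781 0.1809] jawyaw -20.44 tilt 0.1 F [-0.1 -0.3 -1.4] gap 0.996 q [ 0.39  0.06  1.78 -0.    1.31  0.74]
shift mm [122.9  -0.8   0.5] turn 0.6  toolaxes cols
 [[-0.001  0.349  0.937]
 [-0.001  0.937 -0.349]
 [-1.    -0.002 -0.001]]
```

View pics/wrist1.png

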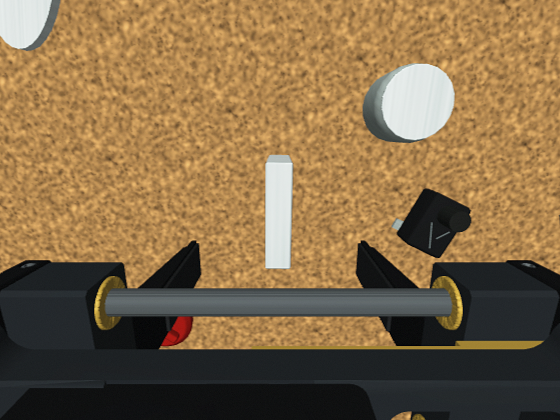

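The wrist view shows the slab centred between the fingers (columns 265–293, finger tips ~198 and ~360) and aligned. I'll check its position along its length with the wrist calibration.

```bash
python3 - <<'E'
from h import *
d=np.load("w1.npz"); K["w"]=d["K"]; W["w"]=d["world_from_camera"]
a,b,h=.012,.05,.09
L=[(-a,b,h),(a,b,h),(a,-b,h),(-a,-b,h)]
print(proj("w",place(.5418,.277,np.radians(-21),L)).round(1))
pix=np.array([[266,163],[291.5,163],[292.5,268],[265,268]])
print(fit([("w",L,pix)],[.54,.277,-.36]))
print(proj("w",place(.5418,.277,0,[(0,0,.0768)])))
E
```

```text
[[264.8 162.2]
 [292.9 162.5]
 [290.4 269.6]
 [265.  269.4]]
(array([ 0.54229715,  0.27702167, -0.35616532]), array([[-1.28839744, -0.86119798],
       [ 1.29068216, -0.88009679],
       [-1.01615495,  1.32932475],
       [ 1.01505946,  1.34790819]]))
[[278.2252041  214.66203182]]
```

Three cameras agree, so I'll descend to TCP z = 0.058.

step_arm --pt "25 0 0 0 100" --pt "55 -1 0.5 0 100" --pt "80 -1 0.5 0 100" --pt "100 -1 0.5 0 100" --pt "112 -1 0.5 0 100" --pt "123 -1 0.5 0 100" --pt "123 -1 0.5 0 100" --pt "123 -1 0.5 0 100" --grip_force 25

```text
time: 2.25
tool_pos: [0.5422, 0.2779, 0.0592]
ee_rot: [-0.281, 1.57, -0.637]
ft_force: [-0.1, -1.3, 0.1]
finger_gap: 1.0
```

step_arm --pt "0 0 0 0 60" --pt "0 0 0 0 40" --pt "0 0 0 0 20" --pt "0 0 0 0 0" --pt "0 0 0 0 0" --pt "0 0 0 0 0" --pt "0 0 0 0 0" --pt "0 0 0 0 0" --grip_force 25

```text
time: 2.92
tool_pos: [0.5421, 0.2778, 0.0592]
ee_rot: [-0.375, 1.57, -0.731]
ft_force: [0.7, -0.3, 0.4]
finger_gap: 0.495
```

```bash
python3 - <<'E'
from go import *
import cv2
go([.474,-.271,.21],-2.1)
s=manip.snapshot("top"); cv2.imwrite(f"pics/top2.png",s["pixels"])
E
```

```text
t 2.92 pos [0.5421 0.2778 0.0592] jawyaw -20.38 tilt 0.05 F [ 0.7 -0.3  0.4] gap 0.495 q [ 0.39  0.18  1.87 -0.    1.1   0.74]
shift mm [-150.6 -538.2  127.4] turn -18.3  toolaxes cols
 [[ 0.001  0.348  0.937]
 [-0.001  0.937 -0.348]
 [-1.    -0.     0.001]]
```

View pics/top2.png

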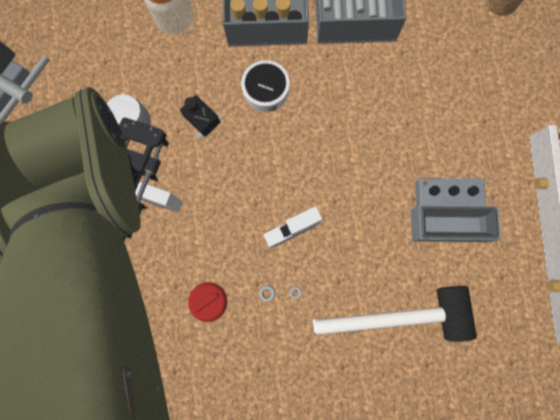

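The arm hides most of the unit, and the fingers are still closing (gap 0.495), so I'll keep closing until they meet it (24/95 ≈ 0.25).

step_arm --pt "0 0 0 0 0" --pt "0 0 0 0 0" --pt "0 0 0 0 0" --pt "0 0 0 0 0" --pt "0 0 0 0 0" --pt "0 0 0 0 0" --pt "0 0 0 0 0" --pt "0 0 0 0 0" --grip_force 25

```text
time: 3.63
tool_pos: [0.5421, 0.2779, 0.0591]
ee_rot: [-0.462, 1.57, -0.817]
ft_force: [-0.3, 0.8, -0.6]
finger_gap: 0.248
```

step_arm --pt "0 0 0 0 0" --pt "-10 0 0 0 0" --pt "-25 0 0 0 0" --pt "-45 0 0 0 0" --pt "-70 0 0 0 0" --pt "-95 0 0 0 0" --pt "-120 0 0 0 0" --pt "-140 0 0 0 0" --grip_force 25

```text
time: 4.3
tool_pos: [0.5419, 0.2778, 0.2011]
ee_rot: [0.01, 1.57, -0.345]
ft_force: [-0.4, 0.1, -3.1]
finger_gap: 0.253
```

```bash
python3 - <<'E'
from go import *
import cv2
go([.474,-.271,.21],-2.1)
for n in ("wrist","scene"):
    s=manip.snapshot(n); cv2.imwrite(f"pics/{n}3.png",s["pixels"])
E
```

```text
t 4.3 pos [0.5419 0.2778 0.2011] jawyaw -20.39 tilt 0.07 F [-0.4  0.1 -3.1] gap 0.253 q [ 0.39  0.04  1.76 -0.    1.34  0.74]
shift mm [  -8.8 -538.1  127.5] turn -18.3  toolaxes cols
 [[ 0.001  0.348  0.937]
 [-0.     0.937 -0.348]
 [-1.     0.     0.001]]
```

View pics/wrist3.png

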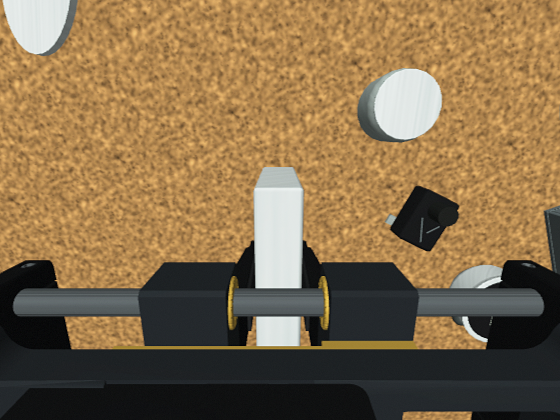

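View pics/scene3.png

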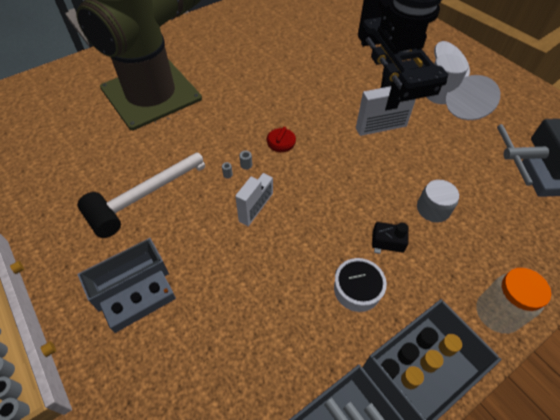

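The unit is held and hangs level (wrist: columns 255–303; scene: lifted at (385,110)). Carrying it over now.

step_arm --pt "-2 -15 4 -2 0" --pt "-4 -40 10 -4 0" --pt "-6 -72 17 -6 0" --pt "-8 -106 25 -8 0" --pt "-9 -140 33 -10 0" --pt "-9 -174 41 -12 0" --pt "-9 -208 49 -14 0" --pt "-9 -242 57 -16 0"

```text
time: 5.07
tool_pos: [0.5115, 0.0305, 0.2099]
ee_rot: [0.537, 1.565, 0.462]
ft_force: [-0.2, -0.8, -2.7]
finger_gap: 0.249
```

```bash
python3 - <<'E'
from go import *
go([.474,-.271,.21],-2.1)
E
```

```text
t 5.07 pos [0.5115 0.0305 0.2099] jawyaw -4.26 tilt 0.31 F [-0.2 -0.8 -2.7] gap 0.249 q [-0.05 -0.19  1.96  0.    1.36  0.03]
shift mm [  -1.  -303.5  -14.9] turn -2.2  toolaxes cols
 [[ 0.005  0.074  0.997]
 [ 0.002  0.997 -0.074]
 [-1.     0.003  0.005]]
```

step_arm --pt "0 -36 -2 -1 0" --pt "0 -75 -4 -2 0" --pt "0 -115 -6 -2 0" --pt "0 -155 -8 -2 0" --pt "0 -195 -10 -2 0" --pt "0 -232 -12 -2 0" --pt "0 -264 -13 -2 0" --pt "0 -285 -14 -2 0"

```text
time: 5.73
tool_pos: [0.4744, -0.2551, 0.2067]
ee_rot: [1.135, 1.567, 1.093]
ft_force: [0.2, 0.5, -3.6]
finger_gap: 0.249
```

```bash
python3 - <<'E'
from go import *
go([.474,-.271,.15],-2.1)
E
```

```text
t 5.73 pos [ 0.4744 -0.2551  0.2067] jawyaw -2.41 tilt 0.21 F [ 0.2  0.5 -3.6] gap 0.249 q [-0.59 -0.12  1.91  0.    1.35 -0.55]
shift mm [ 56.6 -16.1   0.1] turn -0.3  toolaxes cols
 [[ 0.002  0.042  0.999]
 [ 0.003  0.999 -0.042]
 [-1.     0.003  0.002]]
```

step_arm --pt "0 -10 0 0 0" --pt "10 -16 0 0 0" --pt "25 -16 0 0 0" --pt "40 -16 0 0 0" --pt "55 -16 0 0 0" --pt "65 -16 0 0 0" --pt "65 -16 0 0 0" --pt "65 -16 0 0 0"

```text
time: 6.4
tool_pos: [0.4734, -0.2696, 0.1402]
ee_rot: [1.697, 1.566, 1.656]
ft_force: [0.7, -0.7, -2.9]
finger_gap: 0.251
```

```bash
python3 - <<'E'
from go import *
import cv2
go([.474,-.271,.067],-2.1)
f=lambda im,x,y,w,h,k: cv2.resize(im[y:y+h,x:x+w],None,fx=k,fy=k,interpolation=cv2.INTER_CUBIC)
for n in ("wrist","top","scene"):
    s=manip.snapshot(n); cv2.imwrite(f"pics/{n}4.png",s["pixels"])
    if n=="top": cv2.imwrite("pics/top4c.png",f(s["pixels"],390,150,130,100,6))
    if n=="scene": cv2.imwrite("pics/scene4c.png",f(s["pixels"],50,200,160,120,5))
    if n=="wrist": np.savez("w4.npz",**s)
E
```

```text
t 6.4 pos [ 0.4734 -0.2696  0.1402] jawyaw -2.35 tilt 0.28 F [ 0.7 -0.7 -2.9] gap 0.251 q [-0.62 -0.05  1.96  0.    1.24 -0.58]
shift mm [73.2 -1.7  0.7] turn -0.2  toolaxes cols
 [[-0.     0.041  0.999]
 [ 0.005  0.999 -0.041]
 [-1.     0.005 -0.001]]
```

View pics/top4c.png

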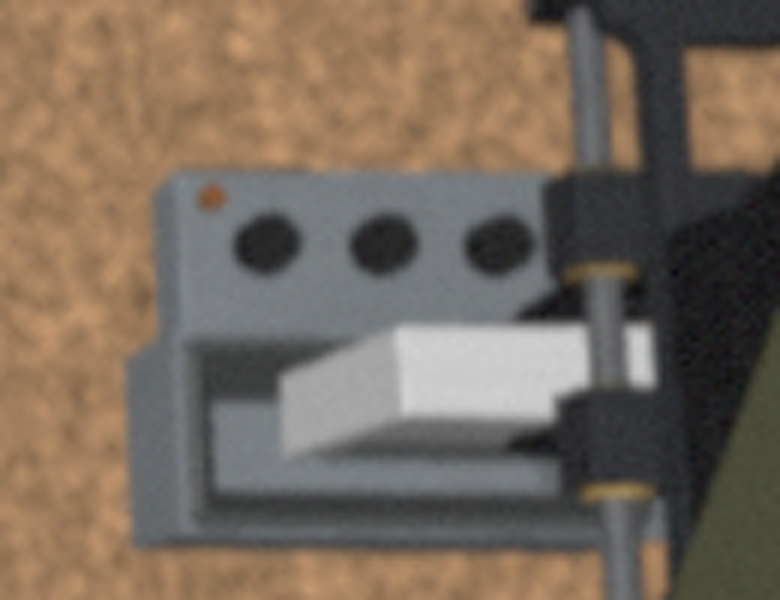

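View pics/scene4c.png

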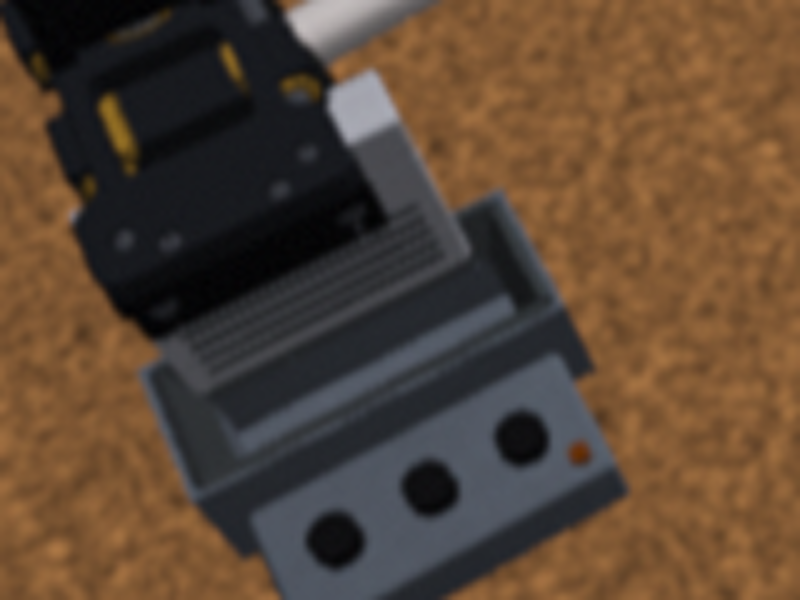

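View pics/wrist4.png

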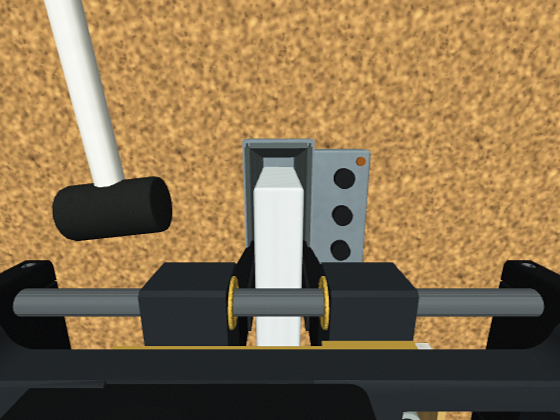

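```bash
python3 - <<'E'
from h import *
np.set_printoptions(precision=4,suppress=True)
a,b=.012,.05; z=.1402-.0591; h=z+.09
T=[(a,b,h),(-a,b,h),(a,b,z),(-a,b,z)]
tp=crop([(398,325),(403,415),(280,378),(286,456)],390,150,6)
S=[(a,b,z),(a,-b,z),(-a,b,h),(a,b,h)]
sp=crop([(468,252),(205,390),(375,70),(402,125)],50,200,5)
for o in ([("top",T,tp)],[("scene",S,sp)],[("top",T,tp),("scene",S,sp)]):
    v,r=fit(o,[.47,-.27,-.04]); print(v,np.degrees(v[2])); print(r.T)
d=np.load("w4.npz"); K["w"]=d["K"]; W["w"]=d["world_from_camera"]
# slot from wrist: rim outer +y corners, and slab
A,B,H=.03,.07,.055
print("slot pred",proj("w",place(.474,-.271,-.037,[(-A,B,H),(A,B,H),(-.024,.063,H),(.024,.063,H),(-.015,.054,.008),(.015,.054,.008)])))
print("slab pred",proj("w",place(.4734,-.2696,-.041,[(-a,b,h),(a,b,h),(-a,b,z),(a,b,z)])))
w=d["pixels"]; cv2.imwrite("pics/w4c.png",cv2.resize(w[125:225,220:380],None,fx=5,fy=5,interpolation=cv2.INTER_CUBIC))
E
```

```text
[ 0.4755 -0.2721 -0.0327] -1.8726669905705586
[[ 0.1253  0.3074 -0.1392 -0.3592]
 [-0.5153  0.4598 -0.5272  0.5718]]
[ 0.4728 -0.2714 -0.0668] -3.8298027452744203
[[ 1.2533 -1.779   0.1942 -0.0751]
 [ 1.2061  0.5301 -0.6686 -1.1004]]
[ 0.4734 -0.2718 -0.07  ] -4.011967277508439
[[ 0.2948 -0.1299  0.0084 -0.7449  1.2286 -1.899   0.198  -0.1133]
 [-0.3132  0.6511 -0.3487  0.7404  1.626   0.8401 -0.2587 -0.6547]]
slot pred [[241.5884 139.5598]
 [314.6325 139.2564]
 [249.1369 148.2446]
 [307.1488 148.0045]
 [262.9096 155.3107]
 [293.3578 155.1851]]
slab pred [[251.772  185.2009]
 [303.2242 185.1955]
 [261.7187 165.5071]
 [293.5497 165.5048]]
```

View pics/w4c.png

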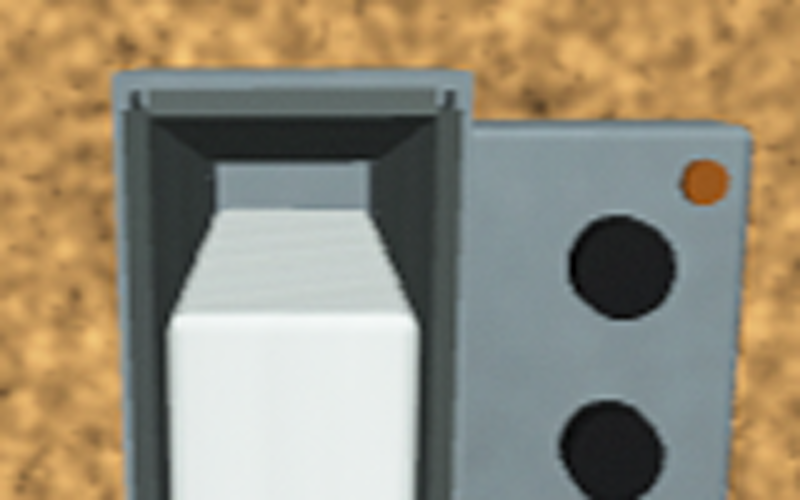

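The wrist crop shows the slab foot (columns 218–368) centred over the slot floor (215–371) and parallel to it. The fits put it within about 2 mm, so I'll lower straight down in two stages.

step_arm --pt "8 0 0 0 0" --pt "18 0 0 0 0" --pt "28 0 0 0 0" --pt "38 0 0 0 0" --pt "47 0 0 0 0" --pt "53 0 0 0 0" --pt "57 0 0 0 0" --pt "57 0 0 0 0"

```text
time: 7.22
tool_pos: [0.4741, -0.2704, 0.0843]
ee_rot: [1.258, 1.567, 1.216]
ft_force: [0.7, 0.8, -2.8]
finger_gap: 0.252
```

```bash
python3 - <<'E'
from go import *
import cv2
go([.474,-.271,.067],-2.1)
s=manip.snapshot("wrist"); cv2.imwrite("pics/wrist5.png",s["pixels"])
E
```

```text
t 7.22 pos [ 0.4741 -0.2704  0.0843] jawyaw -2.38 tilt 0.22 F [ 0.7  0.8 -2.8] gap 0.252 q [-0.62  0.01  2.    0.    1.13 -0.58]
shift mm [17.3 -0.7 -0.1] turn -0.3  toolaxes cols
 [[ 0.001  0.042  0.999]
 [ 0.004  0.999 -0.042]
 [-1.     0.004  0.001]]
```

View pics/wrist5.png

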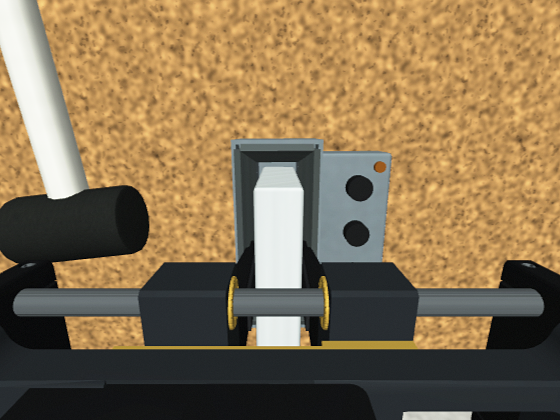

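The unit is still centred in the slot (slab columns 254–302, rim 232–323), and there is no contact force. Continuing to the floor.

step_arm --pt "4 -0.5 0 0 0" --pt "8 -0.5 0 0 0" --pt "11 -0.5 0 0 0" --pt "13 -0.5 0 0 0" --pt "15 -0.5 0 0 0" --pt "16.5 -0.5 0 0 0" --pt "17 -0.5 0 0 0" --pt "17 -0.5 0 0 0"

```text
time: 7.93
tool_pos: [0.4745, -0.2711, 0.068]
ee_rot: [0.937, 1.567, 0.895]
ft_force: [-0.5, -0.1, -3.8]
finger_gap: 0.252
```

```bash
python3 - <<'E'
from go import *
go([.474,-.271,.067],-2.1)
E
```

```text
t 7.93 pos [ 0.4745 -0.2711  0.068 ] jawyaw -2.38 tilt 0.21 F [-0.5 -0.1 -3.8] gap 0.252 q [-0.62  0.04  2.    0.    1.1  -0.58]
shift mm [ 1.   0.1 -0.5] turn -0.3  toolaxes cols
 [[ 0.002  0.042  0.999]
 [ 0.003  0.999 -0.042]
 [-1.     0.003  0.002]]
```

step_arm --pt "0.5 0 0 0 0" --pt "1 0 0 0 0" --pt "1.5 0 0 0 0" --pt "2 0 0 0 0" --pt "2 0 0 0 0" --pt "2 0 0 0 0" --pt "2 0 0 0 0" --pt "2 0 0 0 0"

```text
time: 8.6
tool_pos: [0.4748, -0.2711, 0.0671]
ee_rot: [0.856, 1.567, 0.814]
ft_force: [-2.9, 2.7, 5.4]
finger_gap: 0.254
```

The vertical force changed by +9 N at the predicted height (0.067), so the unit is on the floor. Releasing.

step_arm --pt "0 0 0 0 30" --pt "0 0 0 0 40" --pt "0 0 0 0 55" --pt "0 0 0 0 70" --pt "0 0 0 0 85" --pt "0 0 0 0 100" --pt "0 0 0 0 100" --pt "0 0 0 0 100"

```text
time: 9.27
tool_pos: [0.4748, -0.2712, 0.0671]
ee_rot: [0.86, 1.567, 0.818]
ft_force: [0.1, 0.8, -0.4]
finger_gap: 0.733
```

step_arm --pt "0 0 0 0 100" --pt "0 0 0 0 100" --pt "0 0 0 0 100" --pt "0 0 0 0 100" --pt "0 0 0 0 100" --pt "0 0 0 0 100" --pt "0 0 0 0 100" --pt "0 0 0 0 100"

```text
time: 9.93
tool_pos: [0.4748, -0.2712, 0.0671]
ee_rot: [0.862, 1.567, 0.82]
ft_force: [0.5, 1.2, 0.0]
finger_gap: 0.997
```

step_arm --pt "-10 0 0 0 100" --pt "-25 0 0 0 100" --pt "-50 0 0 0 100" --pt "-75 0 0 0 100" --pt "-100 0 0 0 100" --pt "-125 0 0 0 100" --pt "-150 0 0 0 100" --pt "-160 0 0 0 100"

```text
time: 10.6
tool_pos: [0.4759, -0.2726, 0.2324]
ee_rot: [-0.12, 1.562, -0.162]
ft_force: [0.6, -0.2, 1.3]
finger_gap: 0.998
```

step_arm --pt "0 -25 -15 0 100" --pt "0 -55 -30 0 100" --pt "0 -85 -45 0 100" --pt "0 -115 -60 0 100" --pt "0 -140 -75 0 100" --pt "0 -160 -90 0 100" --pt "0 -170 -100 0 100" --pt "0 -170 -100 0 100"

```text
time: 11.27
tool_pos: [0.3671, -0.4396, 0.2312]
ee_rot: [-0.069, 1.563, -0.114]
ft_force: [0.1, -0.2, 0.3]
finger_gap: 0.996
```

```bash
python3 - <<'E'
from go import *
import cv2
f=lambda im,x,y,w,h,k: cv2.resize(im[y:y+h,x:x+w],None,fx=k,fy=k,interpolation=cv2.INTER_CUBIC)
t=manip.snapshot("top")["pixels"]; s=manip.snapshot("scene")["pixels"]
cv2.imwrite("pics/top6.png",t); cv2.imwrite("pics/top6c.png",f(t,390,150,130,100,6)); cv2.imwrite("pics/scene6c.png",f(s,50,200,160,120,5))
print(manip.read_state()["time"])
a=cv2.imread("pics/top0.png")[200:255,255:330]; print("broken shift",cv2.phaseCorrelate(cv2.cvtColor(a,6).astype('float32'),cv2.cvtColor(t[200:255,255:330],6).astype('float32')))
E
```

```text
11.3667
broken shift ((0.5050592797104017, 0.024497674514822876), 0.9806522422366672)
```

View pics/top6c.png

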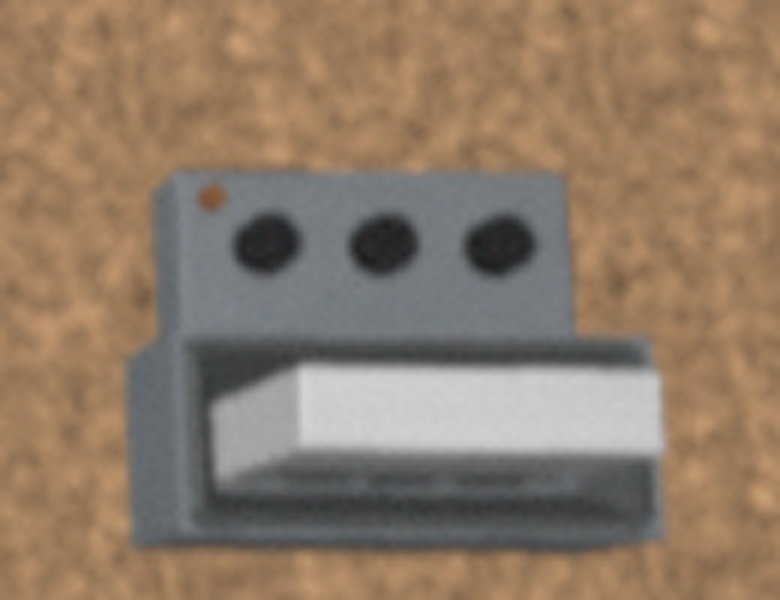

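View pics/scene6c.png

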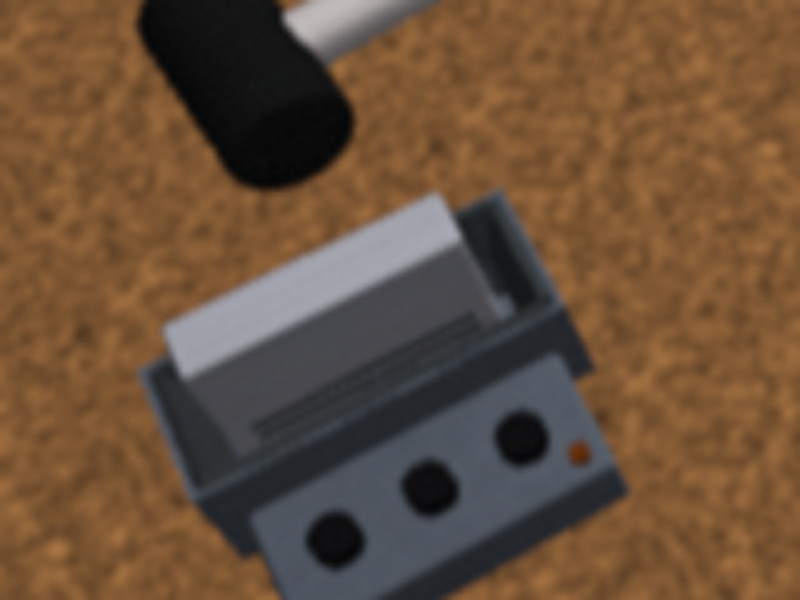

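View pics/top6.png

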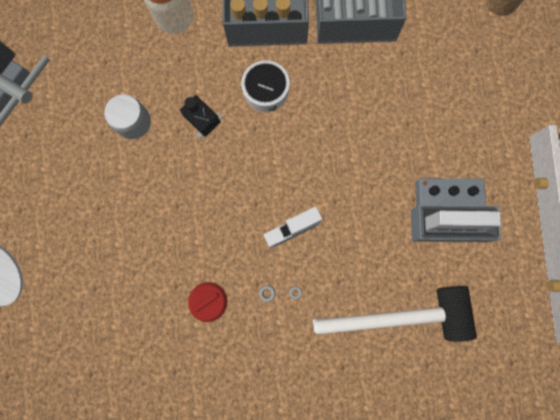

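The unit stands in the slot, and the broken one at (293,227) is where it was. One numeric check of seating height and pose before handing in.

```bash
python3 - <<'E'
from h import *
a,b=.012,.05
L=lambda z:[(a,b,z),(-a,b,z),(a,-b,z),(-a,-b,z)]
tp=crop([(300,363),(300,450),(658,368),(662,455)],390,150,6)
S=lambda z:[(-a,b,z),(a,b,z),(a,-b,z),(-a,-b,z)]
sp=crop([(437,195),(463,243),(187,378),(165,327)],50,200,5)
f=lambda v:np.r_[(proj("top",place(*v[:3],L(v[3])))-tp).ravel(),(proj("scene",place(*v[:3],S(v[3])))-sp).ravel()]
r=least_squares(f,[.474,-.271,-.04,.1]); print(r.x.round(4),np.degrees(r.x[2]),abs(r.fun).max())
E
```

```text
[ 0.4759 -0.2717 -0.0482  0.0958] -2.7600258603626755 0.9181618941257739
```

Top edge fits at 96 mm (98 expected), position within 2 mm of the slot centre and yaw within 1°.

```bash
python3 -c "
from workcell import manip
print(manip.hand_in())"
```

```text
the job is handed in; nothing more can be done
None
```

The whole control unit is standing in the tester's slot, and I've handed the job in; no verdict was reported. I gripped it across its thickness near the top and carried it over. I then lowered it while still held until it touched the floor, about +9 N at TCP z = 0.067 m, the height I expected. Then I opened the gripper and backed the arm clear.

**Seating:** in the last top and scene views, the unit is about 2 mm from the slot's middle, with its yaw within 1° of the slot. Its top edge measured 96 mm against 98 mm expected, which is within measuring error.

**Broken unit:** it shows about 0.5 pixel of shift in the top view (about 1 mm, within measuring error), and it still stands where it was.

**Limits:** time before hand-in was about 11.4 s of the 40 s allowed, and the forces I read stayed under 10 N. No checks failed. The two cameras differed by about 2 mm throughout, in line with their stated calibration. While the unit was held above the slot, their yaw readings differed by about 2°.

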